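# Index the vial carousel and tip a tray of vials down its chute

## Task

Turn the carousel by its bar knob until its one wide compartment is centred under the steel chute, then lift the tray of three vials by its upright grip plate and tip the vials down the chute so that all three end up in that wide compartment. Do not touch the vials with the fingers and leave the other things on the bench where they are. Finish with the empty tray set down upright on the bench and the wide compartment still centred under the chute.

Things in the scene. Friction and masses are not known exactly. Their poses are not given: they have to be found in the camera images.
- carousel: Round white carousel, 300 mm across; origin at the middle of its underside, axes as the knob's. Wall tops 100 mm, floor 30 mm above the bench, rising inward to 51 mm at the hub (90 mm across, 115 mm high). Seven compartments: one wide one, the quarter of the disc between its +x and +y directions, and six narrow ones of an eighth each. Turns endlessly both ways about its vertical axis with a drag of about 0.12 N m, stays where left.
- knob (a point): Middle of the black bar knob on top of the carousel's axis, turning with it. Bar 64 mm long (x), 16 mm wide (y), 36 mm high; this point is half-way up, 153 mm above the bench; below the bar a thin stem (16 mm across) for 20 mm. z: up. At the start the wide compartment is 1.8 rad or more away from the chute, so plan to regrasp the bar.
- bay (a point): Middle of the wide compartment's floor, 105 mm out from the carousel's axis, half-way between the knob frame's +x and +y, 30 mm above the bench (just under the cone's foot). Turns with the carousel; axes as the knob's.
- drop (a point): Fixed point under the chute's lower lip, 105 mm from the carousel's axis, 85 mm below the lip: the bay point must be brought here. y: level, uphill along the chute, away from the carousel; x: across the chute; z: up. Carousel, chute and base stand elsewhere at each start, always in the same relation.
- chute_top (a point): Middle of the upper end of the polished steel chute's floor, 174 mm above the bench, axes as drop. A straight trough, 100 mm wide inside, open at the top and both ends, side walls 45 mm high; its floor falls at 27 degrees along -y, over 116 mm of level distance, to its lower lip 115 mm above the bench, straight above drop. Vials slide or roll down it.
- tray_grip (a point): Grip point of the grey vial tray: middle of its upright grip plate, 83 mm above the tray's underside. Plate 12 mm thick (y), 60 mm wide (x); its top is 22 mm above this point. The tray starts standing on the bench. y: level, from the pouring lip to the plate; z: up. Tray 84 mm wide (x), 112 mm long (y), side walls 35 mm high, about 0.16 kg empty.
- tray_lip (a point): Middle of the tray's open pouring edge: 106 mm from the grip point along -y and 77 mm below it, axes as tray_grip. A 2 mm ridge along this edge keeps the vials from rolling out until the tray is tipped about 30 degrees, lip down; at 45 to 50 degrees they come out.
- vial1_mid (a point): Centre of a capped glass vial, 62 mm long along its x axis, 28 mm across, 30 g. At the start the three vials lie side by side across the tray (along the tray's x), near-touching; this one is nearest the lip.
- vial2_mid (a point): Centre of the second vial, like the first; it starts in the middle of the tray.
- vial3_mid (a point): Centre of the third vial, like the first; it starts nearest the grip plate.
- vial1: The first vial; origin at its centre.
- vial2: The second vial; origin at its centre.
- vial3: The third vial; origin at its centre.
- chute: The fixed steel chute; its origin lies on the bench below the carousel's axis, axes as drop.
- tray: The grey vial tray; origin at the middle of its underside, 56 mm from the grip plate's middle; z up.
- tube_box_mid (a point): Bystander: grey open box of capped tubes without a grip plate, 100 x 115 mm, 45 mm high; this is its centre. It stands on the side of the carousel opposite the tray; which of them stands left or right changes.
- bottle: Bystander: clear bottle with blue cap, 66 mm across, 140 mm high; origin at the centre of its underside.
- jar: Bystander: amber jar with blue cap, 68 mm across, 100 mm high; origin at the centre of its underside.
- beaker: Bystander: open glass beaker, 72 mm across, 90 mm high; origin at the centre of its underside.
- pen: Bystander: white marker pen lying on the bench, 130 mm long, 12 mm thick.
- spatula: Bystander: spatula lying on the bench, 170 mm long.
Mind the look-alikes: they are no part of the job. What is shaped like the tray but pink is not meant. Leave any brown look-alike of the vial3 alone.

How it is judged:
On the way, in this order (a step that is already met when the one before it is completed fails the run):
1. the wide compartment is centred under the chute (bay within 20 mm of drop) with every vial still in the tray (horizontal distance between bay and drop below 0.02 m and distance between each of vial1_mid, vial2_mid, vial3_mid and tray below 0.075 m), for 0.3 s.
2. the vials are tipped onto the chute from the tray (contact force between any of vial1, vial2, vial3 and chute above 0.02 N).
At the end, for the whole second after the job is handed in: All three vials lie at rest in the carousel's wide compartment (centres inside its quarter and walls, below the wall tops at 100 mm), that compartment is still within 20 mm of centred under the chute, and the empty tray stands upright (within 0.1 rad) and still on the bench (x of each of vial1_mid, vial2_mid, vial3_mid in the frame of knob above 0.004 m and y of each of vial1_mid, vial2_mid, vial3_mid in the frame of knob above 0.004 m and horizontal distance between each of vial1_mid, vial2_mid, vial3_mid and knob below 0.15 m and height (world z) of each of vial1_mid, vial2_mid, vial3_mid below 0.1 m and linear speed of each of vial1, vial2, vial3 below 0.03 m/s and horizontal distance between bay and drop below 0.02 m and angle between tray's own z axis and vertical below 0.1 rad and height (world z) of tray below 0.012 m and linear speed of tray below 0.02 m/s); the robot touches nothing.
It fails at once if a vial is touched by the fingers (contact force between the fingers and vial1 above 0.5 N or contact force between the fingers and vial2 above 0.5 N or contact force between the fingers and vial3 above 0.5 N).
It fails at once if a bystander is moved by more than 40 mm (distance of any of tube_box_mid, bottle, jar, beaker, pen, spatula from where it was at the start of the episode above 0.04 m).
It also fails if it takes over 70 s, if anything falls off the work surface, if the arm or the gripper's body presses on something with over 40 N, if the wrist force passes 120 N, or if a joint passes its speed limit or range.

## Robot

A 6-joint arm with a two-finger parallel gripper is mounted at the origin on the work surface. World frame = base frame: x ahead of the robot, y to its left, z up, the work surface at z = 0. Lengths are in m, angles in rad, forces in N, time in s.
With the tool pointing down it reaches from about 0.425 to 0.95 m from the base axis. Payload 3.5 kg.
Tool frame: the origin (TCP) lies midway between the tips of the shut fingers; the grasp point (between the pads) lies 19 mm behind it; z points along the fingers, y is the line along which they close (so a half turn about z gives the same grasp; the last joint's range is limited). The gripper opens to 85 mm and grips with 20 to 120 N. Pads are 22 mm wide; open, the fingers measure 114 mm over their backs; the gripper's body (76 mm by 85 mm) begins 54 mm behind the grasp point. The pads swing forward as they close: fully open they stand 13 mm farther back than shut.
Start: joints at [-1.314, 0.286, 1.577, -0, 1.279, -0.15], TCP at [0.267, -0.62, 0.231] pointing down, gripper open.
Joint ranges: [-2.77, 2.77], [-0.9, 2.22], [0.21, 2.48], [-1.53, 4.67], [0.24, 2.81], [-2.84, 2.84]. Speed limits (rad/s): [2.79, 2.79, 3.14, 3.14, 3.14, 3.14].

## Interface

Orientations are given as a unit quaternion [x, y, z, w].
In Python, from plant import * gives the robot as it stands.
- The arm moves only by the tool move_arm, never from a script. Its argument "moves" is a list of rows, each a list of 3 entries, a list of its own where there are three numbers: the opening, from 0 (shut) to 1 (fully open), then the shift along the tool's x, y, z in m, then the turn, a rotation vector about the tool's x, y, z in rad. A call has exactly 10 rows; each row shifts and turns the commanded pose from where the row before left it, along the tool's axes as they then stand; what a row does not reach is not made up. A row lasts 1/12 s, in which the tool goes at most 41.7 mm and 7.16 degrees, less where a joint would pass 70% of its speed; a pose out of reach is approached as far as the arm can. A call is refused whole if a number of a shift passes 0.0417 or a number of a turn 0.125, either way. A call with a gripper value outside its range is refused whole. The fingers move at their own pace and stop on an object; "grip_force" is the grip in N (left out, the last holds). Time passes only in rows, so rows that do not move let the fingers close, or fill a call up. It gives the time, the measured TCP pose, the force, the opening and the grip force at its end, in the units of the state.
- get_state(): the state, without advancing time (a new reading comes with each control period).
- read_camera(name): name is "scene" or "top" or "wrist"; returns the picture (420x560x3 uint8, red, green, blue); there is no depth.
- camera_params(name): a dict with "fx", "fy", "cx", "cy" (pixels), "k1" (the pictures are not rectified: a ray, as slopes to the right and down, at radius r is drawn at 1 + k1 r^2 times it, then the intrinsics apply), "rvec" (rotation vector, rad) and "tvec" (3), from world to camera coordinates, as OpenCV has them; the wrist camera has in their place "tool_from_camera" (4x4, takes a point from camera to tool coordinates, whose origin is the TCP and whose axes are the flange's). Camera axes: x right, y down, z forward; pixel columns grow to the right and rows downward; lengths in m; the calibration is good to about 2 mm. A picture is of the moment at which its call begins: read the wrist's pose just before it. camera_params takes no time and is no camera call.
- sign_off(): hands the job in; it is judged then, once.
The state is a dict: "time": time; "qpos": joint angles; "dq": joint speeds; "joint_efforts": joint torques, N m; "eef_pos": TCP position; "tcp_rot": TCP orientation; "contact_force": force on the tool from outside, world axes, zero at the start; "wrist_torque": the same for the moment, N m; "opening": opening from 0.0 (shut) to 1.0 (fully open); "finger_force": force on a finger pad.
Only numpy, scipy, OpenCV 4.12 (cv2) and the standard library are available. Lean on these libraries where they do the work, as an engineer would, in place of code of your own. Each camera call takes 0.05 s, during which the arm holds its last target. There are 200 camera calls.

## Working session

There is one attempt and no reset: what is moved stays moved. The work goes in short steps, Python scripts to look and compute and a tool call to move; the robot and the scene stay as the last step left them, time stands still between calls to the robot, and variables do not carry over. Pictures are saved under pics/ and viewed, at most 10 in all, crops included, and the job is handed in when it is done.

Besides the shell and the picture viewer there is one more tool, called as name([rows], argument=value, ...), one row to a line, values as JSON. move_arm: Moves the arm, as the interface text tells. Its arguments: {"type":"object","properties":{"moves":{"type":"array"},"grip_force":{"type":"number"}},"required":["moves"]}

```bash
ls; mkdir -p pics
python3 - <<'E'
from plant import *
import cv2
for n in ("scene","top"):
    im=read_camera(n); cv2.imwrite(f"pics/{n}0.png",im[:,:,::-1])
    print(n,camera_params(n))
print(camera_params("wrist")); print(get_state())
E
```

```text
pics
scene {'fx': 423.6310304043117, 'fy': 423.6310304043117, 'cx': 286.4522333556088, 'cy': 214.20383551550228, 'k1': 0.03947047130032584, 'rvec': array([ 2.17984341,  1.09015342, -0.43735545]), 'tvec': array([-0.32253336, -0.25448134,  1.52955597])}
top {'fx': 455.2816586665837, 'fy': 455.2816586665837, 'cx': 278.12386824376904, 'cy': 210.68200959592542, 'k1': 0.03206827625200193, 'rvec': array([ 2.17116492, -2.19031357,  0.05258877]), 'tvec': array([0.01976704, 0.54432564, 1.55741266])}
{'fx': 358.32144540368176, 'fy': 358.32144540368176, 'cx': 279.8479180690723, 'cy': 201.9576029070568, 'k1': -0.015658420783032125, 'tool_from_camera': array([[ 5.31345513e-04, -9.49093046e-01, -3.14995410e-01,
         8.19198233e-02],
       [ 9.99999857e-01,  4.85819155e-04,  2.23044060e-04,
         1.88357270e-04],
       [-5.86587622e-05, -3.14995483e-01,  9.49093168e-01,
        -1.42218431e-01],
       [ 0.00000000e+00,  0.00000000e+00,  0.00000000e+00,
         1.00000000e+00]])}
{'time': 0.1, 'qpos': array([-1.31403125e+00,  2.87116808e-01,  1.57801991e+00, -4.85072484e-06,
        1.27860367e+00, -1.49996903e-01]), 'dq': array([ 0.00099073, -0.00179957, -0.00346662, -0.00039807, -0.00028031,
       -0.00033458]), 'joint_efforts': array([ 6.28293546e-04, -4.07295942e+01, -2.93699080e+01, -1.34514812e-04,
        3.40077560e-03,  1.07541598e-05]), 'eef_pos': array([ 0.26693188, -0.61933541,  0.2300648 ]), 'tcp_rot': array([ 9.79388572e-01,  2.01982355e-01, -5.96186359e-05, -1.07221233e-03]), 'contact_force': array([-0.37810565, -0.18450104, -0.48275734]), 'wrist_torque': array([ 0.00305613,  0.0286874 , -0.00381703]), 'finger_force': 0.0, 'opening': 0.9982387232019067}
```

View pics/scene0.png

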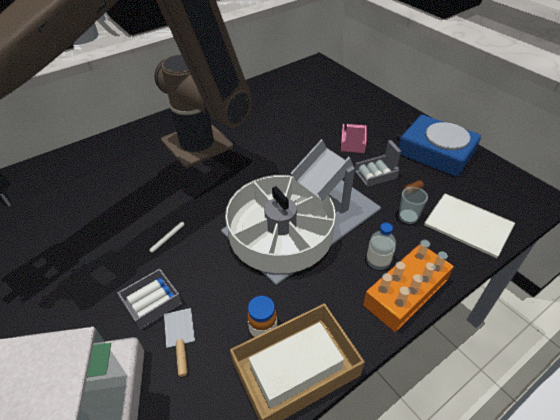

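View pics/top0.png

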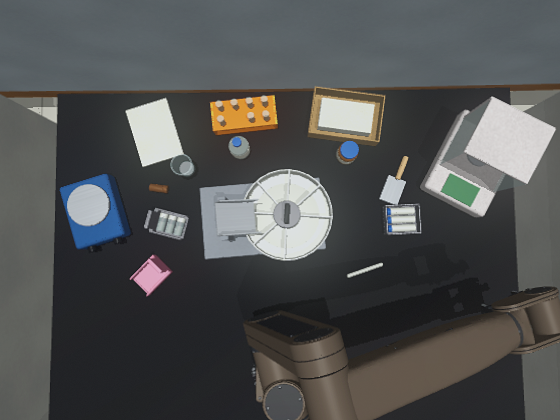

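The top view shows the carousel at about (287,214) and the chute to its left at (237,216). There are two tray shapes. The grey one at (168,224) holds three white vials and has its plate at (150,222), so it is the tray meant. The pink one at (151,275) is the decoy. The brown vial at (158,188) is to be left alone, and the tube box is at (402,219). I'll confirm in an enlarged crop.

```bash
cat > h.py <<'E'
from plant import *
import numpy as np, cv2
from scipy.spatial.transform import Rotation as R
def ray(n,uv,st=None):
    p=camera_params(n); uv=np.atleast_2d(np.float64(uv))
    K=np.array([[p['fx'],0,p['cx']],[0,p['fy'],p['cy']],[0,0,1]])
    d=cv2.undistortPoints(uv[:,None],K,np.array([p['k1'],0,0,0.]))[:,0]
    d=np.c_[d,np.ones(len(d))]
    if n=='wrist':
        T=p['tool_from_camera']; A=R.from_quat(st['tcp_rot']).as_matrix()
        return A@T[:3,3]+st['eef_pos'], d@(A@T[:3,:3]).T
    A=cv2.Rodrigues(p['rvec'])[0]
    return -A.T@p['tvec'], d@A
def onz(n,uv,z,st=None):
    o,d=ray(n,uv,st); return o+d*((z-o[2])/d[:,2])[:,None]
def proj(n,P,st=None):
    p=camera_params(n); P=np.atleast_2d(np.float64(P))
    K=np.array([[p['fx'],0,p['cx']],[0,p['fy'],p['cy']],[0,0,1]])
    if n=='wrist':
        T=p['tool_from_camera']; A=R.from_quat(st['tcp_rot']).as_matrix()
        M=A@T[:3,:3]; o=A@T[:3,3]+st['eef_pos']; rv=cv2.Rodrigues(M.T)[0]; tv=-M.T@o
    else: rv,tv=p['rvec'],p['tvec']
    return cv2.projectPoints(P,rv,tv,K,np.array([p['k1'],0,0,0.]))[0][:,0]
E
python3 - <<'E'
from h import *
im=cv2.imread('pics/top0.png')
c=cv2.resize(im[155:295,120:340],None,fx=3.6,fy=3.6,interpolation=cv2.INTER_CUBIC); cv2.imwrite('pics/c1.png',c)
im2=cv2.imread('pics/scene0.png')
print(onz('top',[[287,214]],.17),onz('top',[[150,222]],.1),onz('top',[[237,216]],.15))
g=cv2.cvtColor(im,cv2.COLOR_BGR2GRAY)
# knob dark blob
m=np.zeros_like(g); m[195:235,272:302]=(g[195:235,272:302]<70)*255
cs=max(cv2.findContours(m,0,2)[0],key=cv2.contourArea); print('knob',cv2.minAreaRect(cs),cv2.contourArea(cs))
E
```

```text
[[ 0.52399607 -0.01507715  0.17      ]] [[0.50587277 0.43428121 0.1       ]] [[0.52024876 0.14338048 0.15      ]]Traceback (most recent call last):
  File "<stdin>", line 9, in <module>
ValueError: max() iterable argument is empty
```

View pics/c1.png

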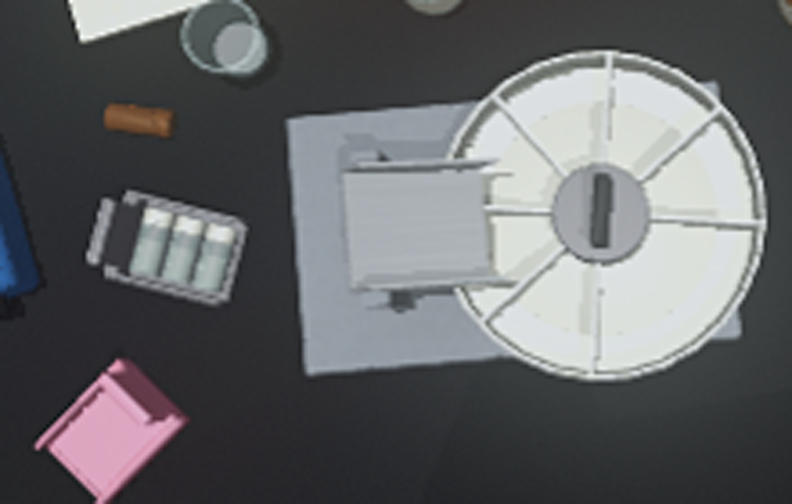

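The crop (3.6x, offset 120,155) confirms the grey tray: vials at (150–215,250), plate at (100,230) on its far-left end, lip at (232,262). The carousel's wide quarter lies lower right, between the spokes ending at (765,225) and (597,375). The knob bar runs from (603,175) to (598,245). Next I work out coordinates.

Run:
```python
from h import *
f=lambda a:np.array(a,float)/3.6+[120-.36,155-.36]
# spoke outer ends (z=.1) order: wide edge down, right, up-right, up, up-left, left, low-left
S=onz('top',f([[597,375],[765,225],[718,108],[610,52],[497,99],[487,320]]),.1)
A=np.c_[2*S[:,:2],np.ones(6)]; c=np.linalg.lstsq(A,(S[:,:2]**2).sum(1),rcond=None)[0]
print('circle',c[:2],'r',np.sqrt(c[2]+c[0]**2+c[1]**2))
print('spoke ang',np.degrees(np.arctan2(*(S[:,:2]-c[:2]).T[::-1])))
B=onz('top',f([[603,174],[598,246]]),.171); print('bar',B, np.degrees(np.arctan2(*(B[0]-B[1])[:2][::-1])),B.mean(0))
# chute: wall tops upper end / lower end; slab corners
C=onz('top',f([[348,165],[352,290]]),.218); print('chute upper wall tops',C,C.mean(0),np.linalg.norm(C[0]-C[1]))
L=onz('top',f([[289,119],[305,373],[740,333]]),.005); d=L[1]-L[2]; print('slab',L,np.degrees(np.arctan2(d[1],d[0])),np.degrees(np.arctan2(*(L[0]-L[1])[:2][::-1])))
# tray
P=onz('top',f([[106,200],[94,264]]),.105); print('plate top',P,np.linalg.norm(P[0]-P[1]),P.mean(0))
Q=onz('top',f([[130,193],[245,217],[228,303],[107,276]]),.035); print('tray rim',Q, Q.mean(0))
for i in range(4): print(np.linalg.norm(Q[i]-Q[(i+1)%4]),np.degrees(np.arctan2(*(Q[i]-Q[(i+1)%4])[:2][::-1])))
```

```text
circle [ 0.52794454 -0.01725364] r 0.14499773511522898
spoke ang [176.74530504 -94.55114586 -47.47953129  -2.44688594  42.57891189
 131.60857128]
bar [[ 0.55844151 -0.01583872  0.171     ]
 [ 0.49597229 -0.01091669  0.171     ]] -4.505095203493279 [ 0.5272069 -0.0133777  0.171    ]
chute upper wall tops [[0.56425046 0.19873037 0.218     ]
 [0.45922683 0.19531133 0.218     ]] [0.51173865 0.19702085 0.218     ] 0.1050792708771688
slab [[ 0.62859373  0.28869201  0.005     ]
 [ 0.38230948  0.27248647  0.005     ]
 [ 0.41730969 -0.1467389   0.005     ]] 94.77243232059315 3.7646429106229053
plate top [[0.54436774 0.43617766 0.105     ]
 [0.48626985 0.44645779 0.105     ]] 0.059000390232980884 [0.51531879 0.44131772 0.105     ]
tray rim [[0.55562523 0.43443025 0.035     ]
 [0.53170294 0.32470576 0.035     ]
 [0.45015615 0.34043363 0.035     ]
 [0.47680816 0.45552283 0.035     ]] [0.50357312 0.38877312 0.035     ]
0.11230199950215734 77.70075348815064
0.08304965088901975 -10.916554520768365
0.11813488965405891 -103.03854921306153
0.08159061438986327 165.01790120439023
```

move_arm([
  [1,[0.024,-0.0226,0],[0,0,0]],
  [1,[0.024,-0.0226,0],[0,0,0]],
  [1,[0.024,-0.0226,0],[0,0,0]],
  [1,[0.024,-0.0226,0],[0,0,0]],
  [1,[0.024,-0.0226,0],[0,0,0]],
  [1,[0.024,-0.0226,0],[0,0,0]],
  [1,[0.024,-0.0226,0],[0,0,0]],
  [1,[0.024,-0.0226,0],[0,0,0]],
  [1,[0.024,-0.0226,0],[0,0,0]],
  [1,[0.024,-0.0226,0],[0,0,0]],
])

```text
time: 0.93
eef_pos: [0.3982, -0.3156, 0.2308]
tcp_rot: [0.979, 0.202, -0.0, -0.0]
contact_force: [1.4, -0.1, 0.2]
opening: 1.003
finger_force: 0.0
```

move_arm([
  [1,[0.024,-0.0226,0],[0,0,0]],
  [1,[0.024,-0.0226,0],[0,0,0]],
  [1,[0.024,-0.0226,0],[0,0,0]],
  [1,[0.024,-0.0226,0],[0,0,0]],
  [1,[0.024,-0.0226,0],[0,0,0]],
  [1,[0.024,-0.0226,0],[0,0,0]],
  [1,[0.024,-0.0226,0],[0,0,0]],
  [1,[0.024,-0.0226,0],[0,0,0]],
  [1,[0.024,-0.0226,0],[0,0,0]],
  [1,[0.024,-0.0226,0],[0,0,0]],
])

```text
time: 1.77
eef_pos: [0.5291, -0.0131, 0.2309]
tcp_rot: [0.979, 0.202, -0.0, -0.0]
contact_force: [0.5, -1.0, 0.2]
opening: 0.999
finger_force: 0.0
```

move_arm([
  [1,[0,0,0],[0,0,-0.125]],
  [1,[0,0,0],[0,0,-0.125]],
  [1,[0,0,0],[0,0,-0.125]],
  [1,[0,0,0],[0,0,-0.125]],
  [1,[0,0,0],[0,0,-0.125]],
  [1,[0,0,0],[0,0,-0.125]],
  [1,[0,0,0],[0,0,-0.125]],
  [1,[0,0,0],[0,0,-0.125]],
  [1,[0,0,0],[0,0,-0.125]],
  [1,[0,0,0],[0,0,-0.125]],
])

```text
time: 2.6
eef_pos: [0.5287, -0.0148, 0.2307]
tcp_rot: [0.674, 0.739, -0.0, -0.001]
contact_force: [-0.9, 0.6, 0.2]
opening: 1.003
finger_force: 0.0
```

move_arm([
  [1,[0,0,0],[0,0,-0.125]],
  [1,[0,0,0],[0,0,-0.125]],
  [1,[0,0,0],[0,0,-0.125]],
  [1,[0,0,0],[0,0,-0.125]],
  [1,[0,0,0],[0,0,-0.125]],
  [1,[0,0,0],[0,0,-0.125]],
  [1,[0,0,0],[0,0,-0.125]],
  [1,[0,0,0],[0,0,-0.125]],
  [1,[0,0,0],[0,0,-0.125]],
  [1,[0,0,0],[0,0,-0.125]],
])

```text
time: 3.43
eef_pos: [0.5287, -0.0148, 0.2307]
tcp_rot: [0.114, 0.993, 0.0, -0.001]
contact_force: [0.1, -0.4, -0.0]
opening: 0.998
finger_force: 0.0
```

Run:
```python
from h import *
st=get_state(); im=read_camera('wrist')[:,:,::-1].copy(); cv2.imwrite('pics/w1.png',im)
np.savez('w1.npz',eef_pos=st['eef_pos'],tcp_rot=st['tcp_rot']); print(st['qpos'])
x=proj('wrist',[[.527,-.014,.171]],st); print(x)
g=im.max(2); m=(g<60).astype(np.uint8)
n,l,s,c=cv2.connectedComponentsWithStats(m)
for i in range(1,n):
    if s[i,4]>300: 
        cs=cv2.findContours((l==i).astype(np.uint8),0,2)[0][0]; print(s[i],c[i],cv2.minAreaRect(cs))
```

```text
[-2.19860094e-01 -3.66394084e-02  1.93370299e+00  2.70071908e-05
  1.24570570e+00 -1.56207623e+00]
[[279.68462001 219.72375371]]
[    0     0   560   420 95381] [216.7382183 278.5900022] ((279.5, 209.5), (419.0, 559.0), 90.0)
[ 437   14  123   56 2746] [495.97123088  40.15914057] ((499.0614929199219, 38.392303466796875), (33.24049758911133, 128.48899841308594), 74.74488067626953)
[ 236  129  104  140 6952] [292.46993671 199.72166283] ((284.3713684082031, 192.61248779296875), (121.23066711425781, 115.16645812988281), 42.82525634765625)
```

View pics/w1.png

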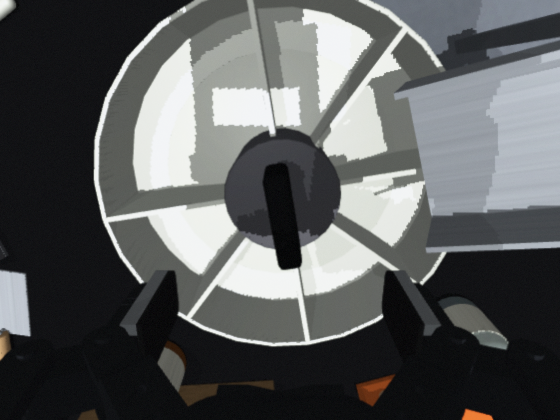

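The wrist view shows the hub at (283,185), with the bar top running from (275,165) to (290,269). The wide quarter is at upper left, between the spokes ending at (255,10) and (105,218). The chute is at right, its lower wall corners at (396,93) and (428,250).

Run:
```python
from h import *
st=dict(np.load('w1.npz')); im=cv2.imread('pics/w1.png')
g=im.max(2); m=np.zeros_like(g); m[150:280,255:310]=(g[150:280,255:310]<22)*255
cs=max(cv2.findContours(m,0,2)[0],key=cv2.contourArea); r=cv2.minAreaRect(cs); b=cv2.boxPoints(r); print(b.round())
W=onz('wrist',b,.171,st); print(W.round(4)); 
e=[(b[i]+b[(i+1)%4])/2 for i in range(4)]
if np.linalg.norm(e[0]-e[2])<np.linalg.norm(e[1]-e[3]): ee=[e[1],e[3]]
else: ee=[e[0],e[2]]
E=onz('wrist',ee,.171,st); d=E[0]-E[1]; print('bar',E.mean(0),np.linalg.norm(d),np.degrees(np.arctan2(d[1],d[0])))
a=np.degrees
S=onz('wrist',[[105,218],[190,317],[308,341],[405,28]],.1,st)
c=np.array([.528,-.0145,0]); print(S.round(3), a(np.arctan2(*(S-c)[:,:2].T[::-1])),np.linalg.norm((S-c)[:,:2],axis=1))
print('toolyaw x', a(R.from_quat(st['tcp_rot']).as_matrix()[:2]))
P=onz('wrist',[[396,93],[428,250]],.158,st); print('chute low wall tops',P,P.mean(0))
```

```text
[[260. 166.]
 [286. 162.]
 [303. 265.]
 [277. 269.]]
[[ 0.4923 -0.0175  0.171 ]
 [ 0.4932 -0.0024  0.171 ]
 [ 0.5603 -0.0064  0.171 ]
 [ 0.5595 -0.023   0.171 ]]
bar [ 0.52634061 -0.01229708  0.171     ] 0.0672848181339594 175.9069265252704
[[ 0.52  -0.159  0.1  ]
 [ 0.627 -0.12   0.1  ]
 [ 0.677 -0.022  0.1  ]
 [ 0.435  0.097  0.1  ]] [-93.15257515 -46.88531139  -2.85655056 130.00989972] [0.14477927 0.14473069 0.14871297 0.14536664]
toolyaw x [[-5.58053138e+01  1.29834129e+01 -6.54730192e-02]
 [ 1.29834029e+01  5.58053522e+01  1.61339376e-02]]
chute low wall tops [[0.47094663 0.06778292 0.158     ]
 [0.57513999 0.07584016 0.158     ]] [0.52304331 0.07181154 0.158     ]
```

move_arm([
  [1,[0.0025,0.0013,0],[0,0,-0.08]],
  [1,[0,0,0],[0,0,-0.08]],
  [1,[0,0,0.019],[0,0,0]],
  [1,[0,0,0.019],[0,0,0]],
  [1,[0,0,0.019],[0,0,0]],
  [1,[0,0,0.019],[0,0,0]],
  [1,[0,0,0.019],[0,0,0]],
  [0,[0,0,0],[0,0,0]],
  [0,[0,0,0],[0,0,0]],
  [0,[0,0,0],[0,0,0]],
], grip_force=60)

```text
time: 4.32
eef_pos: [0.5275, -0.0131, 0.1373]
tcp_rot: [0.038, 0.999, -0.0, 0.001]
contact_force: [0.4, 0.4, 1.9]
opening: 0.605
finger_force: 0.0
```

move_arm([
  [0,[0,0,0],[0,0,0]],
  [0,[0,0,0],[0,0,0]],
  [0,[0,0,0],[0,0,0]],
  [0,[0,0,0],[0,0,0]],
  [0,[0,0,0],[0,0,0]],
  [0,[0,0,0],[0,0,0]],
  [0,[0,0,0],[0,0,0]],
  [0,[0,0,0],[0,0,0]],
  [0,[0,0,0],[0,0,0]],
  [0,[0,0,0],[0,0,0]],
])

```text
time: 5.15
eef_pos: [0.5278, -0.0131, 0.1379]
tcp_rot: [0.038, 0.999, -0.0, 0.001]
contact_force: [-2.1, 0.8, 6.1]
opening: 0.177
finger_force: 61.6
```

move_arm([
  [0,[0,0,0],[0,0,0.1225]],
  [0,[0,0,0],[0,0,0.1225]],
  [0,[0,0,0],[0,0,0.1225]],
  [0,[0,0,0],[0,0,0.1225]],
  [0,[0,0,0],[0,0,0.1225]],
  [0,[0,0,0],[0,0,0.1225]],
  [0,[0,0,0],[0,0,0.1225]],
  [0,[0,0,0],[0,0,0.1225]],
  [0,[0,0,0],[0,0,0.1225]],
  [0,[0,0,0],[0,0,0.1225]],
])

```text
time: 5.98
eef_pos: [0.5296, -0.0109, 0.1379]
tcp_rot: [0.607, 0.794, 0.004, 0.002]
contact_force: [9.3, 10.1, 1.2]
opening: 0.177
finger_force: 60.9
```

move_arm([
  [0,[0,0,0],[0,0,0.1225]],
  [0,[0,0,0],[0,0,0.1225]],
  [0,[0,0,0],[0,0,0.1225]],
  [0,[0,0,0],[0,0,0.1225]],
  [0,[0,0,0],[0,0,0.1225]],
  [0,[0,0,0],[0,0,0.1225]],
  [0,[0,0,0],[0,0,0.1225]],
  [0,[0,0,0],[0,0,0.1225]],
  [0,[0,0,0],[0,0,0]],
  [0,[0,0,0],[0,0,0]],
])

```text
time: 6.82
eef_pos: [0.532, -0.0114, 0.1379]
tcp_rot: [0.909, 0.417, 0.007, 0.001]
contact_force: [15.6, 7.5, -3.8]
opening: 0.178
finger_force: 60.3
```

Run:
```python
from h import *
st=get_state(); print(st['qpos'],st['contact_force'],st['wrist_torque'])
M=R.from_quat(st['tcp_rot']).as_matrix(); print(np.degrees(np.arctan2(M[1,:2],M[0,:2])))
im=read_camera('top')[:,:,::-1]; cv2.imwrite('pics/top1.png',im)
```

```text
[-0.21537772  0.06302995  2.01327559  0.00766018  1.05179545  0.49245043] [15.64636591  7.50620724 -3.76863723] [ 1.02759547 -1.61657424 -0.12312324]
[ 49.23236991 -40.77375698]
```

move_arm([
  [1,[0,0,0],[0,0,0]],
  [1,[0,0,0],[0,0,0]],
  [1,[0,0,0],[0,0,0]],
  [1,[0,0,0],[0,0,0]],
  [1,[0,0,0],[0,0,0]],
  [1,[0,0,0],[0,0,0]],
  [1,[0,0,-0.03],[0,0,0]],
  [1,[0,0,-0.03],[0,0,0]],
  [1,[0,0,-0.03],[0,0,0]],
  [1,[0,0,-0.03],[0,0,0]],
])

```text
time: 7.7
eef_pos: [0.5265, -0.0131, 0.2575]
tcp_rot: [0.909, 0.418, -0.0, -0.0]
contact_force: [0.1, 0.4, 0.1]
opening: 1.0
finger_force: 0.0
```

Run:
```python
from h import *
st=get_state(); im=read_camera('wrist')[:,:,::-1].copy(); cv2.imwrite('pics/w2.png',im)
np.savez('w2.npz',eef_pos=st['eef_pos'],tcp_rot=st['tcp_rot']); print(st['eef_pos'])
```

```text
[ 0.52654784 -0.01306169  0.25746786]
```

View pics/w2.png

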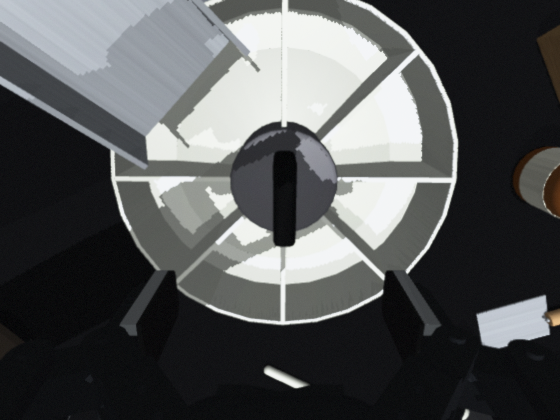

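The wrist view shows the wide quarter between the spokes ending at (284,10) and (113,180), with the chute mouth inside it (wall ends at (250,55) and (147,166)).

Run:
```python
from h import *
st=dict(np.load('w2.npz')); a=np.degrees
S=onz('wrist',[[113,180],[453,181],[417,49],[283,323],[388,278],[177,288]],.1,st)
A=np.c_[2*S[:,:2],np.ones(6)]; c=np.linalg.lstsq(A,(S[:,:2]**2).sum(1),rcond=None)[0]; print('axis',c[:2])
k=np.array([90,270,315,180,225,135]); y=(a(np.arctan2(*(S[:,:2]-c[:2]).T[::-1]))-k)%360; print('knob yaw',y,y.mean())
P=onz('wrist',[[250,55],[147,166]],.157,st)[:,:2]; print(P,P.mean(0),np.linalg.norm(P[0]-P[1]))
d=P[1]-P[0]; print('width dir+90',a(np.arctan2(d[1],d[0])),'mid dir',a(np.arctan2(*(P.mean(0)-c[:2])[::-1])))
# chute wall edge direction: left wall top edge line (0,78)->(147,166)
h=lambda t: .157+t
Q=onz('wrist',[[205,0]],.18,st)[0,:2]; print('right wall upper pt',Q, a(np.arctan2(*(Q-P[0])[::-1])))
```

```text
axis [ 0.53066352 -0.01038081]
knob yaw [50.36834515 48.12019053 48.5536871  50.29127255 50.34753302 52.14035491] 49.97023054103548
[[0.57693253 0.07367101]
 [0.47499665 0.06717861]] [0.52596459 0.07042481] 0.10214242629324202
width dir+90 -176.3556972365523 mid dir 93.32806211731433
right wall upper pt [0.57738427 0.10818909] 89.25022077229788
```

move_arm([
  [0.6,[0.0281,-0.0254,0],[0,0,0]],
  [0.6,[0.0281,-0.0254,0],[0,0,0]],
  [0.6,[0.0281,-0.0254,0],[0,0,0]],
  [0.6,[0.0281,-0.0254,0],[0,0,0]],
  [0.6,[0.0281,-0.0254,0],[0,0,0]],
  [0.6,[0.0281,-0.0254,0],[0,0,0]],
  [0.6,[0.0281,-0.0254,0],[0,0,0]],
  [0.6,[0.0281,-0.0254,0],[0,0,0]],
  [0.6,[0.0281,-0.0254,0],[0,0,0]],
  [0.6,[0.0281,-0.0254,0],[0,0,0]],
])

```text
time: 8.58
eef_pos: [0.5167, 0.3674, 0.2561]
tcp_rot: [0.909, 0.418, -0.0, 0.0]
contact_force: [0.9, 0.0, -0.2]
opening: 0.599
finger_force: 0.0
```

move_arm([
  [0.6,[0.0281,-0.0254,0],[0,0,0]],
  [0.6,[0.0281,-0.0254,0],[0,0,0]],
  [0.6,[0,0,0],[0,0,-0.1215]],
  [0.6,[0,0,0],[0,0,-0.1215]],
  [0.6,[0,0,0],[0,0,-0.1215]],
  [0.6,[0,0,0],[0,0,-0.1215]],
  [0.6,[0,0,0],[0,0,-0.1215]],
  [0.6,[0,0,0],[0,0,-0.1215]],
  [0.6,[0,0,0],[0,0,-0.1215]],
  [0.6,[0,0,0],[0,0,-0.1215]],
])

```text
time: 9.42
eef_pos: [0.5151, 0.4412, 0.2558]
tcp_rot: [0.606, 0.796, -0.0, -0.0]
contact_force: [0.7, 0.1, 0.1]
opening: 0.597
finger_force: 0.0
```

move_arm([
  [0.6,[0,0,0],[0,0,-0.1215]],
  [0.6,[0,0,0],[0,0,-0.1215]],
  [0.6,[0,0,0],[0,0,-0.1215]],
  [0.6,[0,0,0],[0,0,-0.1215]],
  [0.6,[0,0,0],[0,0,-0.1215]],
  [0.6,[0,0,0],[0,0,-0.1215]],
  [0.6,[0,0,0],[0,0,-0.1215]],
  [0.6,[0,0,0],[0,0,-0.1215]],
  [0.6,[0,0,0],[0,0,-0.1215]],
  [0.6,[0,0,0],[0,0,0]],
])

```text
time: 10.25
eef_pos: [0.5151, 0.4412, 0.2559]
tcp_rot: [0.106, 0.994, -0.0, -0.0]
contact_force: [0.4, -1.0, -0.7]
opening: 0.605
finger_force: 0.0
```

Run:
```python
from h import *
st=get_state(); im=read_camera('wrist')[:,:,::-1].copy(); cv2.imwrite('pics/w3.png',im)
np.savez('w3.npz',eef_pos=st['eef_pos'],tcp_rot=st['tcp_rot']); print(st['eef_pos'],st['qpos'])
```

```text
[0.51511313 0.44120686 0.25589728] [ 5.58974268e-01  2.76891711e-01  1.54323224e+00 -7.53581459e-05
  1.32196563e+00 -7.99436374e-01]
```

View pics/w3.png

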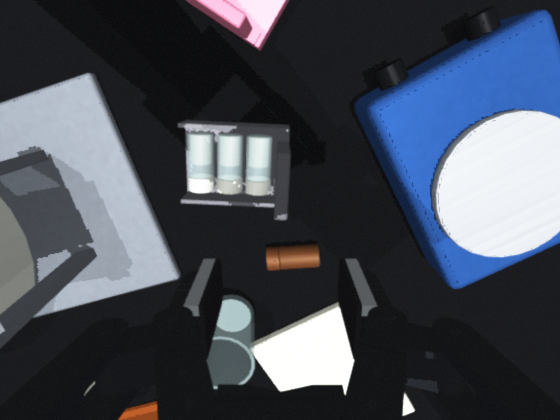

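The wrist view shows the tray at (235,165) with its vials and the plate at (283,175) on the right. The brown vial is at (292,257) and the blue box's near edge at about (400,180). I'll enlarge the plate.

Run:
```python
from h import *
im=cv2.imread('pics/w3.png')
c=cv2.resize(im[110:230,170:310],None,fx=5,fy=5,interpolation=cv2.INTER_CUBIC)
c=np.clip(c.astype(float)*1.7+20,0,255).astype(np.uint8)
cv2.imwrite('pics/c2.png',c)
```

```text
(no output)
```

View pics/c2.png

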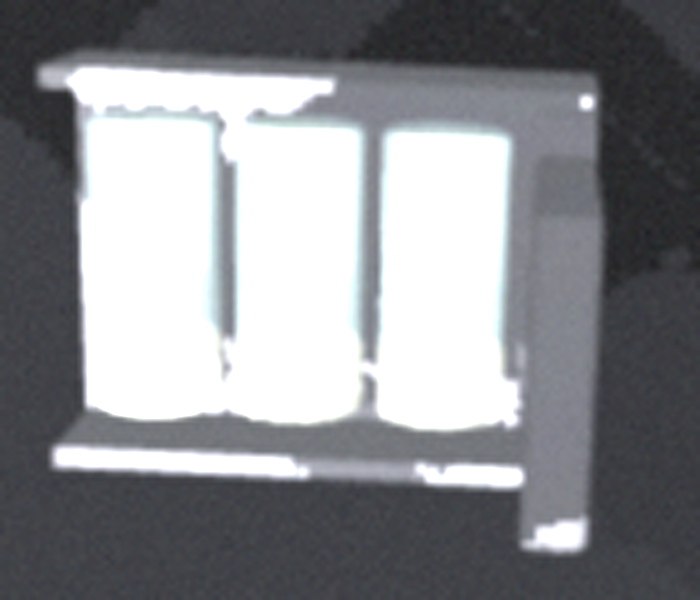

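The crop (5x, offset 170,110) shows the plate's top face with corners at about (535,215), (602,215), (588,550) and (520,550).

Run:
```python
from h import *
st=dict(np.load('w3.npz')); a=np.degrees
f=lambda q:np.array(q,float)/5+[169.6,109.6]
W=onz('wrist',f([[535,215],[602,215],[588,550],[520,550]]),.105,st); print(W.round(4))
n=np.linalg.norm; print('w',n(W[0]-W[3]),n(W[1]-W[2]),'t',n(W[0]-W[1]),n(W[2]-W[3]))
x=(W[3]+W[2]-W[0]-W[1])/2; ang=a(np.arctan2(x[1],x[0])); print('tray x ang',ang,'y',ang+90); c=W.mean(0); print('c',c)
L=onz('wrist',f([[40,70],[595,80],[55,460],[520,478]]),.035,st); print('side walls ang',a(np.arctan2(*(L[1]-L[0])[:2][::-1])),a(np.arctan2(*(L[3]-L[2])[:2][::-1])))
M=R.from_quat(st['tcp_rot']).as_matrix(); print('tool y',a(np.arctan2(M[1,1],M[0,1])))
print('d tool',(M.T@(c-st['eef_pos'])).round(4))
b=onz('wrist',[[358,105],[450,285]],.08,st); t=ang+90; u=np.array([np.cos(np.radians(t)),np.sin(np.radians(t)),0]); print('box edge along tray y from plate',(b-c)@u)
```

```text
[[0.4895 0.4444 0.105 ]
 [0.4919 0.4552 0.105 ]
 [0.5493 0.4408 0.105 ]
 [0.5468 0.4292 0.105 ]]
w 0.059236935742712174 0.05920184310313068 t 0.01104871223606003 0.011918239629835214
tray x ang -14.423809267801687 y 75.57619073219831
c [0.51937466 0.44238847 0.105     ]
side walls ang 76.79835583036329 75.52910079017511
tool y 77.83226445268393
d tool [-0.004   0.0021  0.1509]
box edge along tray y from plate [0.06282845 0.17584074]
```

move_arm([
  [0.6,[-0.004,0.0021,0],[0,0,0.031]],
  [0.6,[0,0,0.027],[0,0,0]],
  [0.6,[0,0,0.027],[0,0,0]],
  [0.6,[0,0,0.027],[0,0,0]],
  [0.6,[0,0,0.027],[0,0,0]],
  [0.6,[0,0,0.027],[0,0,0]],
  [0.6,[0,0,0.027],[0,0,0]],
  [0.6,[0,0,0.027],[0,0,0]],
  [0.6,[0,0,0],[0,0,0]],
  [0,[0,0,0],[0,0,0]],
], grip_force=90)

```text
time: 11.13
eef_pos: [0.5183, 0.4417, 0.0653]
tcp_rot: [0.123, 0.992, -0.001, -0.002]
contact_force: [0.6, -0.6, 1.7]
opening: 0.477
finger_force: 0.0
```

move_arm([
  [0,[0,0,0],[0,0,0]],
  [0,[0,0,0],[0,0,0]],
  [0,[0,0,0],[0,0,0]],
  [0,[0,0,0],[0,0,0]],
  [0,[0,0,0],[0,0,0]],
  [0,[0,0,0],[0,0,0]],
  [0,[0,0,0],[0,0,0]],
  [0,[0,0,0],[0,0,0]],
  [0,[0,0,0],[0,0,0]],
  [0,[0,0,0],[0,0,0]],
])

```text
time: 11.97
eef_pos: [0.5211, 0.4434, 0.0705]
tcp_rot: [0.122, 0.992, 0.001, 0.002]
contact_force: [-0.5, -1.1, 7.6]
opening: 0.128
finger_force: 89.1
```

Run:
```python
from h import *
st=get_state(); M=R.from_quat(st['tcp_rot']).as_matrix(); print(st['eef_pos'],np.degrees(np.arctan2(M[1,:2],M[0,:2])),st['contact_force'],st['finger_force'],st['opening'])
```

```text
[0.5211284  0.44343136 0.07050645] [165.928384    75.92903688] [-0.51262168 -1.06546948  7.56804416] 89.10711407661438 0.12763518403839288
```

move_arm([
  [0,[0,0,-0.01],[0,0,0]],
  [0,[0,0,-0.02],[0,0,0]],
  [0,[0,0,-0.025],[0,0,0]],
  [0,[0,0,-0.025],[0,0,0]],
  [0,[0,0,-0.025],[0,0,0]],
  [0,[0,0,-0.025],[0,0,0]],
  [0,[0,0,-0.025],[0,0,0]],
  [0,[0,0,-0.02],[0,0,0]],
  [0,[0,0,-0.01],[0,0,0]],
  [0,[0,0,0],[0,0,0]],
])

```text
time: 12.8
eef_pos: [0.5203, 0.4433, 0.2559]
tcp_rot: [0.122, 0.992, 0.002, 0.002]
contact_force: [-0.2, 0.5, -2.1]
opening: 0.132
finger_force: 87.9
```

```bash
cat > plan.py <<'E'
from h import *
from scipy.spatial.transform import Slerp
A=np.array([.531,-.0115]); al=np.radians(94.8); u=np.array([np.cos(al),np.sin(al)])
CR=R.from_euler('z',al-np.pi/2)
def pose(th,back,z,off=(.0014,.106,.0645)):
    """tray tilted th deg, lip at distance back from carousel axis, height z -> TCP pos, rot"""
    Rt=CR*R.from_euler('x',np.radians(th)); lip=np.r_[A+back*u,z]
    return lip+Rt.apply(off), Rt*R.from_matrix(np.c_[[-1,0,0],[0,1,0],[0,0,-1]])
def rows(p0,r0,p1,r1,n):
    s=Slerp([0,1],R.concatenate([r0,r1])); out=[]
    for i in range(n):
        a,b=s(i/n),s((i+1)/n)
        out.append([(a.inv().apply((p1-p0)/n)).round(4).tolist(),((a.inv()*b).as_rotvec()).round(4).tolist()])
    return out
E
python3 - <<'E'
from plan import *
st=get_state(); p,r=st['eef_pos'],R.from_quat(st['tcp_rot']); print(p,st['contact_force'],st['opening'],st['qpos'])
p1,r1=pose(24,.209,.245); print(p1)
for x in rows(p,r,p1,r1,10): print(x)
im=read_camera('wrist')[:,:,::-1]; cv2.imwrite('pics/w4.png',im)
E
```

```text
[0.52032167 0.44333556 0.25586355] [-0.19527416  0.50470708 -2.06261096] 0.1317520406176721 [ 5.57411638e-01  2.85275740e-01  1.53304300e+00  3.35192470e-04
  1.31763684e+00 -7.68224540e-01]
[0.50899866 0.26723785 0.34703777]
[[-0.0032, -0.0173, -0.0092], [-0.0411, 0.0073, -0.0323]]
[[-0.0026, -0.017, -0.0099], [-0.0411, 0.0073, -0.0323]]
[[-0.002, -0.0167, -0.0106], [-0.0411, 0.0073, -0.0323]]
[[-0.0014, -0.0163, -0.0113], [-0.0411, 0.0073, -0.0323]]
[[-0.0007, -0.0158, -0.012], [-0.0411, 0.0073, -0.0323]]
[[-0.0002, -0.0153, -0.0126], [-0.0411, 0.0073, -0.0323]]
[[0.0004, -0.0148, -0.0132], [-0.0411, 0.0073, -0.0323]]
[[0.001, -0.0142, -0.0138], [-0.0411, 0.0073, -0.0323]]
[[0.0015, -0.0136, -0.0144], [-0.0411, 0.0073, -0.0323]]
[[0.0021, -0.0129, -0.0149], [-0.0411, 0.0073, -0.0323]]
```

View pics/w4.png

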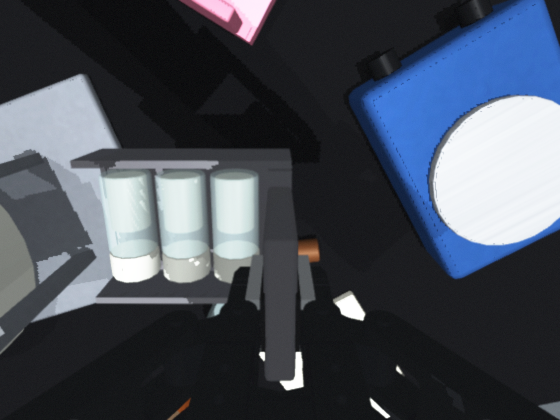

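The view shows the tray held level with all three vials in it (centres near (132,225), (185,225) and (237,225)). I'll travel level first with a smooth profile, then tilt.

```bash
cat >> plan.py <<'E'
def srows(p0,r0,p1,r1,n):
    t=np.linspace(0,1,n+1); t=t*t*(3-2*t); s=Slerp([0,1],R.concatenate([r0,r1]))
    for i in range(n):
        a,b=s(t[i]),s(t[i+1]); print(np.r_[a.inv().apply((p1-p0)*(t[i+1]-t[i])),(a.inv()*b).as_rotvec()].round(4).tolist())
E
python3 - <<'E'
from plan import *
st=get_state(); p,r=st['eef_pos'],R.from_quat(st['tcp_rot'])
p1,r1=pose(0,.209,.245); print(p1); srows(p,r,p1,r1,18)
E
```

```text
[0.50603657 0.3025124  0.3095    ]
[-0.0002, -0.0012, -0.0005, 0.0, 0.0, -0.0029]
[-0.0005, -0.0035, -0.0014, 0.0, 0.0, -0.0084]
[-0.0008, -0.0056, -0.0022, 0.0001, 0.0001, -0.0131]
[-0.0009, -0.0073, -0.0029, 0.0001, 0.0001, -0.0172]
[-0.0009, -0.0087, -0.0035, 0.0001, 0.0001, -0.0205]
[-0.0009, -0.0099, -0.004, 0.0001, 0.0001, -0.0232]
[-0.0007, -0.0108, -0.0043, 0.0001, 0.0001, -0.0253]
[-0.0004, -0.0114, -0.0046, 0.0001, 0.0001, -0.0266]
[-0.0001, -0.0117, -0.0047, 0.0001, 0.0001, -0.0273]
[0.0002, -0.0117, -0.0047, 0.0001, 0.0001, -0.0273]
[0.0005, -0.0114, -0.0046, 0.0001, 0.0001, -0.0266]
[0.0008, -0.0108, -0.0043, 0.0001, 0.0001, -0.0253]
[0.0009, -0.0099, -0.004, 0.0001, 0.0001, -0.0232]
[0.001, -0.0087, -0.0035, 0.0001, 0.0001, -0.0205]
[0.001, -0.0073, -0.0029, 0.0001, 0.0001, -0.0172]
[0.0009, -0.0055, -0.0022, 0.0001, 0.0001, -0.0131]
[0.0006, -0.0035, -0.0014, 0.0, 0.0, -0.0084]
[0.0002, -0.0012, -0.0005, 0.0, 0.0, -0.0029]
```

move_arm([
  [0,[0,-0.002,-0.002],[0,0,-0.004]],
  [0,[-0.0005,-0.0035,-0.0025],[0,0,-0.008]],
  [0,[-0.0008,-0.0055,-0.003],[0,0,-0.013]],
  [0,[-0.0009,-0.0073,-0.004],[0,0,-0.017]],
  [0,[-0.0009,-0.0087,-0.004],[0,0,-0.0205]],
  [0,[-0.0009,-0.01,-0.004],[0,0,-0.023]],
  [0,[-0.0007,-0.0108,-0.0045],[0,0,-0.025]],
  [0,[-0.0004,-0.0114,-0.0045],[0,0,-0.0265]],
  [0,[0,-0.0117,-0.0045],[0,0,-0.027]],
  [0,[0.0002,-0.0117,-0.0045],[0,0,-0.027]],
])

```text
time: 13.68
eef_pos: [0.5106, 0.359, 0.2891]
tcp_rot: [0.026, 1.0, -0.001, -0.001]
contact_force: [0.2, -0.2, -2.5]
opening: 0.126
finger_force: 87.9
```

move_arm([
  [0,[0.0005,-0.0114,-0.004],[0,0,-0.0265]],
  [0,[0.0008,-0.0108,-0.004],[0,0,-0.025]],
  [0,[0.0009,-0.01,-0.003],[0,0,-0.023]],
  [0,[0.001,-0.0087,-0.003],[0,0,-0.0205]],
  [0,[0.001,-0.0073,-0.002],[0,0,-0.017]],
  [0,[0.0009,-0.0055,-0.001],[0,0,-0.013]],
  [0,[0.0006,-0.0035,0],[0,0,-0.008]],
  [0,[0,-0.0015,0],[0,0,-0.003]],
  [0,[0,0,0],[0,0,0]],
  [0,[0,0,0],[0,0,0]],
])

```text
time: 14.52
eef_pos: [0.5055, 0.3015, 0.3065]
tcp_rot: [-0.041, 0.999, 0.0, -0.0]
contact_force: [-0.2, 0.1, -2.2]
opening: 0.127
finger_force: 87.9
```

Run:
```python
from plan import *
st=get_state(); p,r=st['eef_pos'],R.from_quat(st['tcp_rot']); print(p,r.as_quat(),st['qpos'])
p1,r1=pose(0,.209,.245); print('err',p1-p,(r.inv()*r1).as_rotvec())
p2,r2=pose(24,.209,.21); print(p2); srows(p,r,p2,r2,10)
im=read_camera('top')[:,:,::-1]; cv2.imwrite('pics/top2.png',im)
im=read_camera('scene')[:,:,::-1]; c=cv2.resize(im[100:280,200:420],None,fx=2.5,fy=2.5); t=cv2.imread('pics/top2.png')[150:290,150:340]; t=cv2.resize(t,None,fx=2.5,fy=2.5)
k=np.zeros((450,550+t.shape[1],3),np.uint8); k[:,:550]=c; k[:t.shape[0],550:]=t; k=cv2.resize(k,(800,int(450*800/k.shape[1]))); cv2.imwrite('pics/k.png',k); print(k.shape)
```

```text
[0.50549447 0.30147886 0.30647264] [-4.08056513e-02  9.99167060e-01  2.61670708e-05 -2.89185339e-04] [ 3.65386878e-01  4.82479858e-02  1.71015044e+00  2.38200568e-04
  1.38372571e+00 -1.28708778e+00]
err [0.0005421  0.00103354 0.00302736] [ 7.65079016e-05 -5.75671941e-04 -2.14183251e-03]
[0.50899866 0.26723785 0.31203777]
[-0.0, -0.001, -0.0002, -0.0117, -0.0, -0.0001]
[-0.0001, -0.0026, -0.0005, -0.0318, -0.0, -0.0002]
[-0.0001, -0.0038, -0.0008, -0.0469, -0.0, -0.0002]
[-0.0001, -0.0046, -0.0012, -0.057, -0.0, -0.0003]
[-0.0001, -0.0049, -0.0016, -0.062, -0.0, -0.0003]
[-0.0001, -0.0048, -0.0019, -0.062, -0.0, -0.0003]
[-0.0001, -0.0043, -0.002, -0.057, -0.0, -0.0003]
[-0.0001, -0.0034, -0.0018, -0.0469, -0.0, -0.0002]
[-0.0, -0.0023, -0.0014, -0.0318, -0.0, -0.0002]
[-0.0, -0.0008, -0.0005, -0.0117, -0.0, -0.0001]
(351, 800, 3)
```

View pics/k.png

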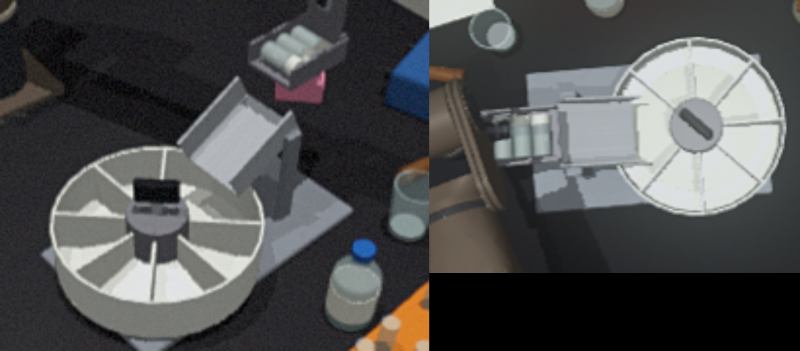

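The composite shows the tray level with its vials, its lip (right pane, x≈555) at the chute's upper end (x≈560), and nearly in line with it across. I'll check the lateral offset numerically from row profiles.

Run:
```python
from plan import *
g=cv2.imread('pics/top2.png',0).astype(int)
for a,b in ((197,200),(205,208),(210,213),(219,223),(228,232),(240,246)):
    print(a,b,dict(zip(range(196,240),g[196:240,a:b].mean(1).round().astype(int).tolist())).values())
# predicted rows
st=get_state(); p=st['eef_pos']; r=R.from_quat(st['tcp_rot']).as_matrix(); tx,ty=-r[:,0],r[:,1]
gp=p-.0014*tx; gp[2]+=.0125
for s in (42,-42):
    print('tray wall top at lip',proj('top',gp-.1*ty+s/1000*tx+np.array([0,0,-.083+.035])),'near plate',proj('top',gp-.05*ty+s/1000*tx+np.array([0,0,-.048])))
cx=np.array([u[1],-u[0]])
for d,z in ((.205,.207),(.15,.18)):
    for s in (52,-52): print('chute wall top',d,s,proj('top',np.r_[A+d*u+s/1000*cx,z+.0]))
```

```text
197 200 dict_values([46, 46, 46, 46, 46, 46, 46, 43, 52, 156, 102, 78, 67, 154, 163, 154, 152, 152, 142, 155, 158, 157, 156, 166, 173, 174, 174, 174, 173, 173, 173, 173, 174, 176, 113, 67, 127, 144, 77, 31, 34, 34, 34, 34])
205 208 dict_values([140, 140, 140, 141, 140, 140, 140, 140, 154, 124, 77, 132, 182, 220, 222, 222, 224, 192, 167, 161, 161, 161, 164, 177, 178, 178, 178, 178, 178, 177, 176, 177, 180, 145, 85, 84, 102, 86, 96, 98, 97, 95, 123, 156])
210 213 dict_values([139, 140, 141, 141, 140, 140, 141, 144, 160, 95, 115, 146, 158, 146, 144, 144, 145, 127, 122, 123, 125, 112, 113, 123, 125, 126, 128, 128, 130, 129, 130, 130, 133, 96, 136, 155, 133, 99, 96, 97, 94, 143, 157, 157])
219 223 dict_values([139, 156, 159, 144, 170, 132, 91, 168, 174, 173, 176, 158, 151, 154, 154, 155, 155, 143, 140, 141, 142, 141, 141, 141, 141, 141, 141, 141, 141, 141, 141, 143, 143, 129, 127, 122, 116, 96, 145, 129, 129, 138, 139, 147])
228 232 dict_values([142, 142, 142, 143, 178, 113, 98, 169, 176, 174, 175, 173, 172, 174, 175, 174, 174, 175, 174, 175, 176, 175, 176, 176, 173, 174, 174, 175, 175, 174, 178, 179, 175, 175, 177, 161, 156, 162, 178, 114, 77, 78, 78, 73])
240 246 dict_values([150, 152, 159, 173, 149, 99, 148, 175, 176, 177, 174, 172, 174, 174, 175, 175, 176, 175, 176, 177, 176, 177, 178, 176, 176, 176, 178, 176, 176, 178, 180, 176, 176, 179, 163, 158, 161, 180, 123, 96, 94, 148, 152, 152])
tray wall top at lip [[211.26077468 202.37594845]] near plate [[194.15382156 203.9390464 ]]
tray wall top at lip [[213.59066876 231.14279406]] near plate [[196.41158392 232.71235759]]
chute wall top 0.205 52 [[217.37796384 200.31963365]]
chute wall top 0.205 -52 [[220.22344607 234.29001179]]
chute wall top 0.15 52 [[236.27045332 199.43403374]]
chute wall top 0.15 -52 [[239.15345514 232.75515926]]
```

The chute walls (rows 200 and 234) match the prediction. The tray walls sit about 0.8 px low, so I'll shift the tray 2.5 mm while tilting to 24°.

move_arm([
  [0,[-0.0005,-0.001,-0.0002],[-0.0117,0,0]],
  [0,[-0.0005,-0.0026,-0.0005],[-0.032,0,0]],
  [0,[-0.0005,-0.0038,-0.0008],[-0.047,0,0]],
  [0,[-0.0005,-0.0046,-0.0012],[-0.057,0,0]],
  [0,[-0.0005,-0.0049,-0.0016],[-0.062,0,0]],
  [0,[-0.0005,-0.0048,-0.0019],[-0.062,0,0]],
  [0,[0,-0.0043,-0.002],[-0.057,0,0]],
  [0,[0,-0.0034,-0.0018],[-0.047,0,0]],
  [0,[0,-0.0023,-0.0014],[-0.032,0,0]],
  [0,[0,-0.0008,-0.0005],[-0.0117,0,0]],
])

```text
time: 15.45
eef_pos: [0.5117, 0.2663, 0.3126]
tcp_rot: [-0.039, 0.977, 0.208, -0.008]
contact_force: [0.3, -0.6, -2.1]
opening: 0.126
finger_force: 88.2
```

Run:
```python
from plan import *
st=get_state(); p,r=st['eef_pos'],R.from_quat(st['tcp_rot']); print(p,st['qpos'],st['contact_force'],st['opening'])
off=(-.0011,.106,.0645)
p1,r1=pose(24,.209,.21,off); print('err',p1-p,(r.inv()*r1).as_rotvec())
p2,r2=pose(50,.209,.189,off); print(p2); srows(p,r,p2,r2,18)
g=cv2.cvtColor(read_camera('top'),cv2.COLOR_RGB2GRAY).astype(int)
for a,b in ((205,208),(210,213),(216,219),(222,226)): print(a,g[196:240,a:b].mean(1).round().astype(int).tolist())
```

```text
[0.51173489 0.26629124 0.31260386] [ 0.12135025 -0.04257598  1.82901854  0.42964878  1.35718711 -1.62286596] [ 0.27765433 -0.63132839 -2.05384766] 0.1257317877629576
err [-0.00522747  0.00073742 -0.0005661 ] [ 0.00076686  0.00166361 -0.00287763]
[0.51084827 0.21533491 0.31166051]
[0.0, -0.0004, -0.0002, -0.004, 0.0, -0.0]
[0.0001, -0.0012, -0.0005, -0.0115, 0.0001, -0.0001]
[0.0002, -0.0018, -0.0008, -0.018, 0.0001, -0.0001]
[0.0003, -0.0024, -0.0011, -0.0236, 0.0001, -0.0001]
[0.0003, -0.0028, -0.0014, -0.0283, 0.0001, -0.0002]
[0.0004, -0.0032, -0.0017, -0.032, 0.0002, -0.0002]
[0.0004, -0.0034, -0.0019, -0.0348, 0.0002, -0.0002]
[0.0004, -0.0035, -0.0022, -0.0367, 0.0002, -0.0002]
[0.0004, -0.0035, -0.0023, -0.0376, 0.0002, -0.0002]
[0.0004, -0.0034, -0.0025, -0.0376, 0.0002, -0.0002]
[0.0004, -0.0032, -0.0025, -0.0367, 0.0002, -0.0002]
[0.0004, -0.003, -0.0025, -0.0348, 0.0002, -0.0002]
[0.0004, -0.0027, -0.0024, -0.032, 0.0002, -0.0002]
[0.0003, -0.0023, -0.0022, -0.0283, 0.0001, -0.0002]
[0.0003, -0.0018, -0.0019, -0.0236, 0.0001, -0.0001]
[0.0002, -0.0014, -0.0015, -0.018, 0.0001, -0.0001]
[0.0001, -0.0009, -0.001, -0.0115, 0.0001, -0.0001]
[0.0, -0.0003, -0.0003, -0.004, 0.0, -0.0]
205 [79, 82, 84, 85, 87, 89, 90, 91, 92, 93, 94, 95, 95, 96, 94, 93, 91, 89, 89, 87, 85, 83, 81, 78, 76, 72, 68, 60, 57, 45, 58, 74, 87, 109, 111, 112, 81, 76, 78, 77, 74, 106, 143, 118]
210 [79, 82, 84, 86, 88, 89, 90, 92, 92, 93, 94, 95, 95, 96, 94, 93, 91, 90, 89, 87, 85, 84, 82, 79, 76, 72, 67, 61, 61, 67, 68, 67, 67, 67, 66, 64, 72, 77, 77, 76, 83, 137, 146, 103]
216 [80, 82, 85, 87, 89, 90, 91, 93, 93, 93, 94, 96, 95, 95, 94, 94, 92, 91, 90, 88, 86, 85, 82, 79, 76, 73, 68, 61, 62, 69, 70, 70, 69, 68, 68, 69, 89, 90, 88, 82, 125, 140, 142, 99]
222 [81, 84, 86, 88, 89, 91, 91, 94, 94, 95, 95, 97, 96, 96, 95, 95, 94, 92, 90, 90, 88, 86, 84, 80, 78, 74, 69, 62, 68, 83, 84, 85, 87, 85, 86, 88, 91, 88, 91, 85, 79, 75, 78, 87]
```

move_arm([
  [0,[0,-0.0004,-0.0002],[-0.004,0,0]],
  [0,[0,-0.0012,-0.0005],[-0.0115,0,0]],
  [0,[0,-0.0018,-0.0008],[-0.018,0,0]],
  [0,[0,-0.0024,-0.0011],[-0.0236,0,0]],
  [0,[0,-0.0028,-0.0014],[-0.0283,0,0]],
  [0,[0,-0.0032,-0.0017],[-0.032,0,0]],
  [0,[0,-0.0034,-0.0019],[-0.035,0,0]],
  [0,[0,-0.0035,-0.0022],[-0.0367,0,0]],
  [0,[0,-0.0035,-0.0023],[-0.0376,0,0]],
  [0,[0,-0.0034,-0.0025],[-0.0376,0,0]],
])

```text
time: 16.33
eef_pos: [0.5139, 0.2376, 0.3121]
tcp_rot: [-0.039, 0.941, 0.336, -0.013]
contact_force: [-1.3, 0.2, -1.3]
opening: 0.129
finger_force: 88.2
```

move_arm([
  [0,[0,-0.0032,-0.0025],[-0.0367,0,0]],
  [0,[0,-0.003,-0.0025],[-0.035,0,0]],
  [0,[0,-0.0027,-0.0024],[-0.032,0,0]],
  [0,[0,-0.0023,-0.0022],[-0.0283,0,0]],
  [0,[0,-0.0018,-0.0019],[-0.0236,0,0]],
  [0,[0,-0.0014,-0.0015],[-0.018,0,0]],
  [0,[0,-0.0009,-0.001],[-0.0115,0,0]],
  [0,[0,-0.0003,-0.0003],[-0.004,0,0]],
  [0,[0,0,0],[0,0,0]],
  [0,[0,0,0],[0,0,0]],
])

```text
time: 17.17
eef_pos: [0.5155, 0.217, 0.3118]
tcp_rot: [-0.037, 0.906, 0.422, -0.017]
contact_force: [-0.1, -0.2, -2.1]
opening: 0.124
finger_force: 88.2
```

Run:
```python
from plan import *
st=get_state(); p,r=st['eef_pos'],R.from_quat(st['tcp_rot']); print(p,st['qpos'],st['contact_force'],st['opening'])
p2,r2=pose(50,.209,.189,(.0039,.106,.0645)); print('err',p2-p,(r.inv()*r2).as_rotvec())
im=read_camera('scene')[:,:,::-1]; cv2.imwrite('pics/s3.png',im)
im=read_camera('wrist')[:,:,::-1]; cv2.imwrite('pics/w5.png',im)
```

```text
[0.51554747 0.21701523 0.31179997] [-0.14073066 -0.02349999  1.93580219  0.84565336  1.51470639 -1.97276223] [-0.06968661 -0.15042622 -2.06556116] 0.12350313849593658
err [ 0.00028327 -0.00126193 -0.00013946] [ 7.03884110e-05  1.64000231e-03 -8.49982771e-04]
```

Run:
```python
from plan import *
st=get_state(); print(st['contact_force'])
a=cv2.imread('pics/scene0.png').astype(int); b=cv2.imread('pics/s3.png').astype(int)
q=proj('scene',np.r_[A+.105*u,.04]).round(); print('bay px',q, 'lip px',proj('scene',np.r_[A+.209*u,.189]))
x,y=q[0].astype(int)
print(b[y-10:y+11:4,x-24:x+25:4].mean(2).round().astype(int))
st=get_state(); p2,r2=pose(50,.209,.189,(.0039,.106,.0645)); p,r=st['eef_pos'],R.from_quat(st['tcp_rot'])
p3,r3=pose(58,.209,.189,(.0039,.106,.0645)); srows(p2,r2,p3,r3,6)
```

```text
[ 0.40515823 -0.15635595 -1.2679694 ]
bay px [[308. 208.]] lip px [[336.8038336  153.35411596]]
[[  9  26 163 206 116 122 114 117 112 127 101 107  65]
 [  4  19  59 155 160 136 176 139 174 136 109 107 179]
 [ 70  77  79 116 175 154 173 157 166 176 109 109 124]
 [ 67  73  86  61 164 176 155 173 148 170 128 109 108]
 [131 133 128  67 116 116 126 143 144 158 177 194 194]
 [134 125  58  63 119 119 119 118 120 120 118 121 118]]
[0.0, -0.0007, -0.001, -0.0103, 0.0, -0.0]
[0.0, -0.0018, -0.0026, -0.0259, -0.0, 0.0]
[0.0, -0.0023, -0.0035, -0.0336, 0.0, -0.0]
[0.0, -0.0022, -0.0036, -0.0336, 0.0, 0.0]
[0.0, -0.0016, -0.0028, -0.0259, 0.0, -0.0]
[0.0, -0.0006, -0.0011, -0.0103, -0.0, 0.0]
```

View pics/w5.png

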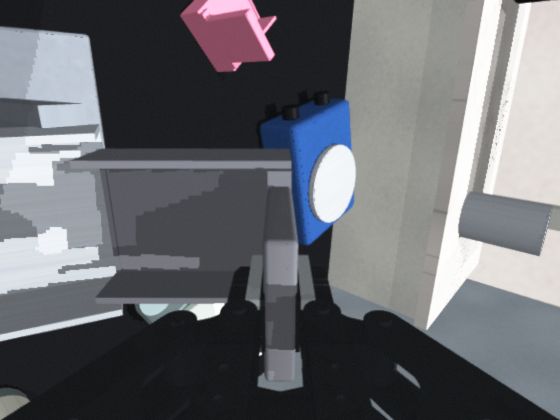

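The wrist view shows the tray empty: the floor at (190,215) is bare, and the visible part of the chute at left is clear. Next, the return path.

Run:
```python
from plan import *
st=get_state(); p,r=st['eef_pos'],R.from_quat(st['tcp_rot']); print(st['contact_force'],st['time'])
p1,r1=pose(0,.212,.25,(.0039,.106,.0645)); srows(p,r,p1,r1,10)
pt=np.array([.5203,.4433,.2559]); rt=R.from_euler('z',np.radians(76-90))*R.from_matrix(np.c_[[-1,0,0],[0,1,0],[0,0,-1]])
print(); srows(p1,r1,pt,rt,10)
```

```text
[ 0.40515823 -0.15635595 -1.2679694 ] 17.2667
[-0.0, 0.0017, 0.0019, 0.0244, 0.0, -0.0]
[-0.0, 0.0046, 0.0049, 0.0663, 0.0001, -0.0001]
[-0.0, 0.0073, 0.0068, 0.0977, 0.0001, -0.0001]
[-0.0, 0.0096, 0.0074, 0.1187, 0.0002, -0.0002]
[-0.0, 0.0113, 0.0067, 0.1292, 0.0002, -0.0002]
[-0.0, 0.0121, 0.0052, 0.1292, 0.0002, -0.0002]
[-0.0, 0.0116, 0.0033, 0.1187, 0.0002, -0.0002]
[-0.0, 0.0098, 0.0016, 0.0977, 0.0001, -0.0001]
[-0.0, 0.0067, 0.0004, 0.0663, 0.0001, -0.0001]
[-0.0, 0.0025, -0.0, 0.0244, 0.0, -0.0]

[-0.0007, 0.0038, 0.0016, 0.0, 0.0, 0.0092]
[-0.0017, 0.0104, 0.0045, 0.0, 0.0, 0.0249]
[-0.0021, 0.0153, 0.0066, 0.0, 0.0, 0.0367]
[-0.0019, 0.0187, 0.008, 0.0, 0.0, 0.0446]
[-0.0011, 0.0204, 0.0087, 0.0, 0.0, 0.0486]
[-0.0001, 0.0204, 0.0087, 0.0, 0.0, 0.0486]
[0.0008, 0.0188, 0.008, 0.0, 0.0, 0.0446]
[0.0013, 0.0154, 0.0066, 0.0, 0.0, 0.0367]
[0.0013, 0.0104, 0.0045, 0.0, 0.0, 0.0249]
[0.0006, 0.0038, 0.0016, 0.0, 0.0, 0.0092]
```

move_arm([
  [0,[0,0.0017,0.0019],[0.03,0,0]],
  [0,[0,0.0046,0.0049],[0.07,0,0]],
  [0,[0,0.0073,0.0068],[0.1,0,0]],
  [0,[0,0.0096,0.0074],[0.118,0,0]],
  [0,[0,0.0113,0.0067],[0.1183,0,0]],
  [0,[0,0.0121,0.0052],[0.1183,0,0]],
  [0,[0,0.0116,0.0033],[0.118,0,0]],
  [0,[0,0.0098,0.0016],[0.1,0,0]],
  [0,[0,0.0067,0.0004],[0.07,0,0]],
  [0,[0,0.0025,0],[0.03,0,0]],
])

```text
time: 18.1
eef_pos: [0.5074, 0.3087, 0.3154]
tcp_rot: [-0.043, 0.999, -0.0, 0.001]
contact_force: [-0.2, 0.5, -1.4]
opening: 0.125
finger_force: 88.1
```

move_arm([
  [0,[-0.0007,0.0038,0.001],[0,0,0.009]],
  [0,[-0.0017,0.0104,0.004],[0,0,0.025]],
  [0,[-0.0021,0.0153,0.0066],[0,0,0.0367]],
  [0,[-0.0019,0.0187,0.008],[0,0,0.0446]],
  [0,[-0.0011,0.0204,0.0087],[0,0,0.0486]],
  [0,[0,0.0204,0.0087],[0,0,0.0486]],
  [0,[0.0008,0.0188,0.008],[0,0,0.0446]],
  [0,[0.0013,0.0154,0.0066],[0,0,0.0367]],
  [0,[0.0013,0.0104,0.0045],[0,0,0.025]],
  [0,[0.0006,0.0038,0.0016],[0,0,0.009]],
])

```text
time: 18.93
eef_pos: [0.5198, 0.4441, 0.255]
tcp_rot: [0.123, 0.992, 0.0, -0.001]
contact_force: [-0.5, 0.0, -1.6]
opening: 0.131
finger_force: 88.2
```

Run:
```python
from plan import *
st=get_state(); p,r=st['eef_pos'],R.from_quat(st['tcp_rot']); print(p,st['contact_force'],st['time'],st['opening'])
pt=np.array([.5203,.4433,.0725]); rt=R.from_euler('z',np.radians(76-90))*R.from_matrix(np.c_[[-1,0,0],[0,1,0],[0,0,-1]])
print(r.inv().apply(pt-p),(r.inv()*rt).as_rotvec())
```

```text
[0.51983889 0.44408582 0.2550064 ] [-0.46165893  0.02274391 -1.62924131] 18.9333 0.13109717363198475
[-0.00104587 -0.00068111  0.18250441] [ 0.00017652 -0.00222863 -0.00241458]
```

move_arm([
  [0,[-0.001,-0.0007,0.015],[0,0,0]],
  [0,[0,0,0.028],[0,0,0]],
  [0,[0,0,0.03],[0,0,0]],
  [0,[0,0,0.03],[0,0,0]],
  [0,[0,0,0.03],[0,0,0]],
  [0,[0,0,0.025],[0,0,0]],
  [0,[0,0,0.015],[0,0,0]],
  [0,[0,0,0.0065],[0,0,0]],
  [0,[0,0,0.003],[0,0,0]],
  [0,[0,0,0.001],[0,0,0]],
])

```text
time: 19.77
eef_pos: [0.5221, 0.4423, 0.0741]
tcp_rot: [0.123, 0.992, 0.001, 0.001]
contact_force: [-0.1, 0.1, -0.8]
opening: 0.126
finger_force: 88.2
```

move_arm([
  [0,[0,0,0.001],[0,0,0]],
  [0,[0,0,0.001],[0,0,0]],
  [0,[0,0,0],[0,0,0]],
  [0,[0,0,0],[0,0,0]],
  [0,[0,0,0],[0,0,0]],
  [0,[0,0,0],[0,0,0]],
  [0,[0,0,0],[0,0,0]],
  [0,[0,0,0],[0,0,0]],
  [0,[0,0,0],[0,0,0]],
  [0,[0,0,0],[0,0,0]],
])

```text
time: 20.6
eef_pos: [0.5212, 0.442, 0.0709]
tcp_rot: [0.123, 0.992, 0.0, -0.0]
contact_force: [0.2, -0.6, -2.0]
opening: 0.129
finger_force: 88.2
```

move_arm([
  [0,[0,0,0.001],[0,0,0]],
  [0,[0,0,0.001],[0,0,0]],
  [0,[0,0,0],[0,0,0]],
  [0,[0,0,0],[0,0,0]],
  [0,[0,0,0],[0,0,0]],
  [0,[0,0,0],[0,0,0]],
  [0,[0,0,0],[0,0,0]],
  [0,[0,0,0],[0,0,0]],
  [0,[0,0,0],[0,0,0]],
  [0,[0,0,0],[0,0,0]],
])

```text
time: 21.43
eef_pos: [0.5214, 0.4423, 0.0706]
tcp_rot: [0.123, 0.992, 0.0, 0.0]
contact_force: [-3.2, -1.1, 5.8]
opening: 0.127
finger_force: 89.4
```

move_arm([
  [0.3,[0,0,0],[0,0,0]],
  [0.5,[0,0,0],[0,0,0]],
  [0.5,[0,0,0],[0,0,0]],
  [0.5,[0,0,0],[0,0,0]],
  [0.5,[0,0,0],[0,0,0]],
  [0.5,[0,0,-0.02],[0,0,0]],
  [0.5,[0,0,-0.03],[0,0,0]],
  [0.5,[0,0,-0.04],[0,0,0]],
  [0.5,[0,0,-0.04],[0,0,0]],
  [0.5,[0,0,-0.04],[0,0,0]],
])

```text
time: 22.27
eef_pos: [0.5209, 0.4418, 0.2402]
tcp_rot: [0.123, 0.992, -0.0, -0.0]
contact_force: [0.2, 0.2, 0.2]
opening: 0.499
finger_force: 0.0
```

Run:
```python
from plan import *
st=get_state(); print(st['eef_pos'],st['opening'],st['contact_force'])
w=read_camera('wrist')[:,:,::-1].copy(); cv2.imwrite('pics/w6.png',w)
t=read_camera('top')[:,:,::-1].copy(); cv2.imwrite('pics/top3.png',t); s=read_camera('scene')[:,:,::-1].copy(); cv2.imwrite('pics/s4.png',s)
t0=cv2.imread('pics/top2.png'); s2=cv2.imread('pics/s3.png')
q=lambda n,d,z,l=0:proj(n,np.r_[A+d*u+l*np.array([u[1],-u[0]]),z])[0].round(1)
for n in('top','scene'): print(n,'bay',q(n,.105,.04),'hub side',q(n,.05,.05),'rim',q(n,.145,.1))
# change in bay before/after pouring, top view
d=np.abs(t.astype(int)-t0).max(2); m=(d>35).astype(np.uint8); nn,l,ss,c=cv2.connectedComponentsWithStats(m)
for i in range(1,nn):
    if ss[i,4]>12 and ss[i,0]>210: print('top change',ss[i],c[i].round(1),onz('top',c[i],.045).round(3))
# colour: vial teal tint vs white floor
for n,im in(('top',t),('scene',s)):
    x,y=q(n,.105,.04).astype(int); h=cv2.cvtColor(im,cv2.COLOR_BGR2HSV); print(n); print(h[y-18:y+19:3,x-18:x+19:3,1]);
```

```text
[0.52088366 0.44178962 0.24020256] 0.49881518563216637 [0.22380513 0.16376238 0.20994641]
top bay [255.2 217. ] hub side [271.1 215.3] rim [241.8 217.2]
scene bay [308.2 208.1] hub side [294.4 214.9] rim [318.9 187. ]
top change [254 202  17  22 194] [262.  213.3] [[0.534 0.069 0.045]]
top change [260 344  10  17  55] [264.3 350.5] [[0.077 0.064 0.045]]
top change [288 349  14   6  35] [294.9 351.4] [[ 0.074 -0.037  0.045]]
top change [311 371   5  10  18] [313.8 375.6] [[-0.004 -0.099  0.045]]
top change [296 377  15  10  51] [303.5 381.5] [[-0.023 -0.064  0.045]]
top change [306 388  11  18  53] [311. 397.] [[-0.073 -0.089  0.045]]
top change [235 390  38  30 251] [256.6 412.4] [[-0.121  0.091  0.045]]
top
[[20 18 14 14 12 12 15  8  7  8  7  6  8]
 [18 19 17 17 14 14  5  9  7  8  8  9  5]
 [15 15 14 17 14 15 11  5 10  6  6  7  9]
 [14 14 14 15 14 15 23 20 17 12  7  9  7]
 [15 14 15 14 14 15 20 18 19 11 23  6  6]
 [14 15 15 15 17 15 14 19 20 11 19  7  6]
 [14 14 15 15 15 15  9 22 19 14 17  6  6]
 [14 17 14 15 15 17 11 22 17 19  7  5  5]
 [15 15 17 15 17 17  9  8  8  7  6  5  5]
 [15
[... 186 characters left out ...]
 8   8   8  11  12  11  14  18  13  11]
 [ 30   8  13   8  11  15  15  13  12  13  22  15  14]
 [ 61   8   7   6   8  10  11  11  11  13  16  11   8]
 [255   7   8  10   5  10  11  15   9  10   6   8  11]
 [120  11   6  13   7  14  17   8  16  14  15  13   7]
 [ 14  15  17  14  16  19  19  18  18  17  14   6   7]
 [ 22  19  15  19  17  23  15  17  21  15  19  18  14]
 [ 15  13  22  10  14  14  14  15   6   7  15  11   8]
 [ 13  18  11   6  12  10   6  12   7  12  10   7   8]
 [ 14  31  11  10  12  13  12  10  10  11  15   6  10]
 [  8  10   3  11  13   9  12  11  11  15  10   8  12]
 [ 11  10   2  13  15  14  13   9  11  17   6   8  13]
 [ 11  17  10   8  14  13  13  11  11  12  11   6  12]]
```

Run:
```python
from plan import *
k=cv2.imread('pics/k.png'); s=cv2.imread('pics/s4.png'); t=cv2.imread('pics/top3.png')
c=cv2.resize(s[100:280,200:420],None,fx=2.5,fy=2.5); t_=cv2.resize(t[150:290,150:340],None,fx=2.5,fy=2.5)
K=np.zeros((450,550+t_.shape[1],3),np.uint8); K[:,:550]=c; K[:t_.shape[0],550:]=t_; K=cv2.resize(K,(800,351))
d=np.abs(K.astype(int)-k).max(2); m=(d>30).astype(np.uint8)
n,l,ss,cc=cv2.connectedComponentsWithStats(m)
f=800/1025*2.5
for i in range(1,n):
    if ss[i,4]>15 and ss[i,0]<429: b=ss[i]; print('scene blob',b[:2]/f+[200,100],b[2:4]/f,b[4]/f/f)
x,y=308,208
# character map of the bay region in the scene view
g=cv2.cvtColor(s,cv2.COLOR_BGR2GRAY); D=cv2.resize(d[:,:429].astype(np.uint8),(220,180))
for r in range(80,125,2): print(''.join('#' if v>45 else '+' if v>22 else '.' for v in D[r,80:150]))
print(proj('scene',[np.r_[A+a*u+b*np.array([u[1],-u[0]]),.045] for a in(.06,.135) for b in(-.03,.03)]).round()-[200,100])
```

```text
scene blob [361.4375 100.    ] [9.7375 8.7125] 29.680156250000003
scene blob [398.3375 100.5125] [4.6125 9.225 ] 22.325781250000002
scene blob [410.6375 100.    ] [8.2   5.125] 29.15484375
scene blob [372.2    101.5375] [4.6125 2.5625] 5.253125
scene blob [327.6125 111.275 ] [51.25   35.3625] 947.1384375
scene blob [328.125 117.425] [9.225 6.15 ] 26.265625
scene blob [368.1   127.675] [5.125 6.15 ] 9.455625
scene blob [217.425  142.5375] [11.7875  5.125 ] 23.6390625
scene blob [392.7 145.1] [ 8.7125 12.3   ] 47.01546875
scene blob [323.5125 148.6875] [21.525 15.375] 130.01484375
scene blob [355.8    158.9375] [44.075 27.675] 497.73359375
scene blob [354.2625 178.925 ] [4.6125 3.075 ] 6.04109375
scene blob [329.15 179.95] [14.8625 23.0625] 179.13156250000003
scene blob [350.675 187.125] [ 8.2  10.25] 48.32875
scene blob [298.4    199.9375] [29.725  13.8375] 172.03984375000002
scene blob [295.8375 204.0375] [12.3     8.7125] 58.04703125
.............................................................+++......
...........................................................+####......
.........
[... 834 characters left out ...]
........
.................#######.....+++##++++######+.........................
................+#########++..++++##+++###+++++.......................
.................+++..++++.......++###.++..#####+.....................
......................................................................
......................................................................
......................................................................
......................................................................
......................................................................
......................................................................
[[ 90. 109.]
 [104. 120.]
 [109.  97.]
 [123. 107.]]
```

Run:
```python
from plan import *
st=get_state(); print(st['contact_force'],st['time'],np.abs(st['dq']).max()); print(sign_off())
```

```text
[ 0.37061002  0.30624368 -0.63583334] 22.4167 0.09248766027938628
the job is handed in; nothing more can be done
None
```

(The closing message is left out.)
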